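# Hold the flower-supply chest open

### The job

Take the steel bar on the chest's lid and tug it upward first, before touching the red lever, to find out whether the lid is caught. If it is caught, swing the red cam lever right over to its other end to free it; if it is not, leave the lever as it is. Then lift the lid by its bar to about 45 degrees and keep holding it there, as there is no stay: finish while still holding the bar, and leave the bowl, the flower frog and the jar where they stand.

Things in the scene. Friction and masses are not known exactly. Their poses are not given: they have to be found in the camera images.
- chest: wooden florist's chest, fixed to the table, 190 x 310 x 90 mm (x, y, z) without lid; origin at the centre of its underside, z up; its front faces its own -x (towards the robot), the lid's hinge runs along its far (+x) top edge. Steel bar in the middle of the lid's front, red lever on the lid at the chest's -y side
- lid (a joint): angle of the lid, rad: 0 shut (level), grows as the front edge rises, stop at 1.2; about 0.6 kg with bar and lever (varies), no spring or stay, falls shut when let go. 12 mm thick, top 102 mm above the table when shut. If caught, it lifts by only 6 to 12 mm of play at the bar (0.04 to 0.07 rad), then stops hard; if free, it just goes on rising
- lid_hinge (a point): point on the hinge line, at the middle of the chest's width: chest frame (95, 0, 90) mm; the hinge line runs along the chest's y axis
- bar_mid (a point): middle of the centre line of the lid's steel bow handle: round bar 12 mm thick, 76 mm long, along the chest's y, on a leg at each end, 38 mm above the lid's top; pinch from above with fingers on its -x and +x sides. Chest frame (-75, 0, 140) mm with the lid shut: 170 mm in front of the hinge line and 50 mm above it; swings about it with the lid
- lever (a joint): angle of the red cam lever about the lid's normal, rad, anticlockwise from above positive: 0 at one end stop (arm points to the chest's far side, 0.65 rad off the chest's +x towards its -y), 1.3 at the other (0.65 rad towards +y). Starts between 0 and 0.15. Stays where it is left (1.5 N moves it). Unmarked: caught at one end, free at the other, which one varies and cannot be seen
- lever_pivot (a point): pivot of the lever on the lid's top: chest frame (-45, -95, 102) mm with the lid shut. Halfway over, the lever may still be caught: bring it beyond 1.15 rad to change over surely
- lever_pin (a point): top of the upright red pin at the end of the lever's arm: 12 mm thick, standing from the lever's arm (11 mm above the lid's top) to 42 mm above the lid's top; 50 mm from the pivot, good to pinch from above or to push sideways
- bowl: blue ceramic bowl, rim 130 mm across, 50 mm tall, on the table at the chest's -y side; bystander; origin under its centre
- frog: flower frog, a dark steel disc 66 mm across and 12 mm thick with brass pins up to 26 mm, on the table at the chest's +y side, nearer the front; bystander; origin under its centre
- vase: green glass jar with cork lid, 68 mm across, 130 mm tall, on the table at the chest's +y side; bystander; origin under its centre

How it is judged:
On the way, in this order (a step that is already met when the one before it is completed fails the run):
1. the lid was tugged up by its bar, by at least 4 mm at the bar, with the lever still where it started (value of joint lid above 0.025 rad and contact force between the fingers and lid_bar above 0.5 N and value of joint lever below 0.3 rad), for 0.1 s.
2. the lid was raised by its bar past the play of the catch, to at least 17 degrees (value of joint lid above 0.3 rad and contact force between the fingers and lid_bar above 0.5 N), for 0.1 s.
At the end, for the whole second after the job is handed in: the lid stands still between 0.6 and 1.0 rad (34 to 57 degrees), carried by the fingers at its bar (at least 1 N of contact); the lever is at one of its ends (below 0.4 or above 0.9 rad); bowl, flower frog and jar within 30 mm of where they stood (value of joint lid between 0.6 and 1 rad and velocity of joint lid between -0.1 and 0.1 rad/s and contact force between the fingers and lid_bar above 1 N and (value of joint lever below 0.4 rad or value of joint lever above 0.9 rad) and distance of each of bowl, frog, vase from where it was at the start of the episode below 0.03 m); the arm keeps its last pose, push and grip.
It fails at once if the bowl, the flower frog or the jar was shifted by more than 40 mm or tipped (distance of any of bowl, frog, vase from where it was at the start of the episode above 0.04 m or angle between any of bowl, frog, vase's own z axis and vertical above 0.4 rad).
It also fails if it takes over 58 s, if anything falls off the work surface, if the arm or the gripper's body presses on something with over 40 N, if the wrist force passes 120 N, or if a joint passes its speed limit or range.

### The arm

A 6-joint arm with a two-finger parallel gripper is mounted at the origin on the work surface. World frame = base frame: x ahead of the robot, y to its left, z up, the work surface at z = 0. Lengths are in m, angles in rad, forces in N, time in s.
With the tool pointing down it reaches from about 0.375 to 0.9 m from the base axis. Payload 3.1 kg.
Tool frame: the origin (TCP) lies midway between the tips of the shut fingers; the grasp point (between the pads) lies 19 mm behind it; z points along the fingers, y is the line along which they close (so a half turn about z gives the same grasp; the last joint's range is limited). The gripper opens to 85 mm and grips with 20 to 120 N. Pads are 22 mm wide; open, the fingers measure 114 mm over their backs; the gripper's body (76 mm by 85 mm) begins 54 mm behind the grasp point. The pads swing forward as they close: fully open they stand 13 mm farther back than shut.
Start: joints at [1.069, 0.527, 1.433, -0, 1.181, -0.178], TCP at [0.199, 0.593, 0.197] pointing down, gripper open.
Joint ranges: [-3.08, 3.08], [-0.75, 2.2], [0.22, 2.44], [-1.43, 4.57], [0, 2.65], [-2.85, 2.85]. Speed limits (rad/s): [2.79, 2.79, 3.14, 3.14, 3.14, 3.14].

### API

Orientations are given as a unit quaternion [x, y, z, w].
In Python, from station import manip gives the robot as it stands.
- The arm moves only by the tool step_arm, never from a script. Its argument "targets" is text: rows parted by semicolons, each of 4 numbers parted by spaces: the shift along the tool's x, y, z in mm, then the turn about the tool's z in degrees. A call has 1 to 12 rows; each row is the pose to reach, as a shift and turn from the pose commanded when the call began, along the tool's axes at that moment; what a row does not reach only later rows make up. A row lasts 1/10 s, in which the tool goes at most 50 mm and 8.59 degrees, less where a joint would pass 70% of its speed; a pose out of reach is approached as far as the arm can. A call with a gripper value outside its range is refused whole. "gripper" is the closure, from 0 (fully open) to 1 (shut), set as the call begins (left out, the last holds). The fingers move at their own pace and stop on an object; "squeeze" is the grip in N (left out, the last holds). Time passes only in rows, so rows that repeat a pose let the fingers close. It gives the time, the measured TCP pose, the force, the opening and the grip force at its end, in the units of the state.
- manip.sense(): the state, without advancing time (a new reading comes with each control period).
- manip.snapshot(name): name is "scene" or "top"; returns the picture (384x512x3 uint8, red, green, blue); there is no depth.
- manip.get_calibration(name): a dict with "fov_y" (degrees; the focal length in pixels is half the picture's height over the tangent of half this angle, whatever the lens; pixels are square), "cx", "cy" (the principal point, pixels), "extrinsics" (4x4, takes a point from camera to world coordinates). Camera axes: x right, y down, z forward; pixel columns grow to the right and rows downward; lengths in m; the calibration is good to about 2 mm. A picture is of the moment at which its call begins. get_calibration takes no time and is no camera call.
- manip.sign_off(): hands the job in; it is judged then, once.
Trained networks look in the newest picture that a camera, given by its name, has taken for a name from the list of things; names that differ only in an ending like _2 or _b are one class to them, and where a whole thing is asked for, a point or a joint stands for the part that bears it (a point fixed in the world has none). Each returns a list of dicts, best first, with "p" (0 to 1); they miss things now and then, are a little off and sometimes report something else, mostly with a low value. They report only what shows in the picture. A call takes as long as a camera call.
- manip.recognise(camera, query): "position" ([column, row] in pixels, amid what is visible of it).
- manip.masks_of(camera, query): "pixels" (384x512 bool, what is visible of it) and "position" ([column, row] in pixels, amid what is visible of it).
- manip.mark_of(camera, query): "position" ([column, row] in pixels: a listed point, or the origin of a listed thing).
The state is a dict: "t": time; "q": joint angles; "qd": joint speeds; "tau": joint torques, N m; "tcp_pos": TCP position; "tool_rot": TCP orientation; "force": force on the tool from outside, world axes, zero at the start; "ft_torque": the same for the moment, N m; "finger_gap": opening from 0.0 (shut) to 1.0 (fully open); "gripper_force": force on a finger pad.
Only numpy, scipy, OpenCV 4.12 (cv2) and the standard library are available. Lean on these libraries where they do the work, as an engineer would, in place of code of your own. Each camera call takes 0.05 s, during which the arm holds its last target. There are 200 camera calls.

## Working session

There is one attempt and no reset: what is moved stays moved. The work goes in short steps, Python scripts to look and compute and a tool call to move; the robot and the scene stay as the last step left them, time stands still between calls to the robot, and variables do not carry over. Pictures are saved under pics/ and viewed, at most 10 in all, crops included, and the job is handed in when it is done.

Besides the shell and the picture viewer there is one more tool, called as name(argument=value, ...) on one line, values as JSON. step_arm: Moves the arm, as the interface text tells. Its arguments: {"type":"object","properties":{"targets":{"type":"string"},"gripper":{"type":"number"},"squeeze":{"type":"number"}},"required":["targets"]}

```bash
mkdir -p pics; cat > h.py <<'E'
import numpy as np, cv2
from station import manip
def ray(cam,px):
    c=manip.get_calibration(cam); f=192/np.tan(np.radians(c["fov_y"])/2); T=np.array(c["extrinsics"])
    d=T[:3,:3]@np.array([(px[0]-c["cx"])/f,(px[1]-c["cy"])/f,1]); return T[:3,3],d
def onz(cam,px,z):
    o,d=ray(cam,px); return o+d*(z-o[2])/d[2]
E
python3 - <<'E'
from h import *
ims=[]
for c in("scene","top"):
    im=manip.snapshot(c); ims.append(im)
    print(c,np.round(manip.get_calibration(c)["extrinsics"],2).tolist())
    for n,z in(("bar_mid",.14),("lever_pivot",.102),("lever_pin",.144),("lid_hinge",.09),("chest",0),("bowl",0),("frog",0),("vase",0)):
        for r in manip.mark_of(c,n)[:2]: print(c,n,np.round(r["position"],1),round(r["p"],2),np.round(onz(c,r["position"],z),3))
    cv2.imwrite(f"pics/{c}.png",im[...,::-1])
s=manip.sense();print(s)
E
```

```text
scene [[-0.05, 0.7, -0.71, 1.16], [1.0, 0.04, -0.03, 0.06], [0.01, -0.71, -0.7, 0.71], [0.0, 0.0, 0.0, 1.0]]
scene bar_mid [281.8 182.7] 0.59 [0.541 0.107 0.14 ]
scene lever_pivot [239.9 205. ] 0.7 [0.579 0.015 0.102]
scene lever_pivot [282.4 187.6] 0.36 [0.516 0.112 0.102]
scene lever_pin [229.9 204.2] 0.77 [ 0.618 -0.003  0.144]
scene lever_pin [290.6 259.1] 0.74 [0.753 0.12  0.144]
scene lid_hinge [290.7 256.6] 0.72 [0.707 0.126 0.09 ]
scene chest [282.3 247.6] 0.72 [0.615 0.117 0.   ]
scene bowl [172.2 242.9] 0.8 [ 0.614 -0.146  0.   ]
scene frog [374.7 219.7] 0.81 [0.514 0.353 0.   ]
scene vase [382.1 251.6] 0.59 [0.615 0.351 0.   ]
top [[-0.01, -0.98, 0.18, 0.43], [-1.0, 0.01, -0.0, 0.04], [0.0, -0.18, -0.98, 0.88], [0.0, 0.0, 0.0, 1.0]]
top bar_mid [226.9 201.1] 0.66 [0.547 0.102 0.14 ]
top lever_pivot [270.9 184.8] 0.85 [0.587 0.012 0.102]
top lever_pin [282.  162.3] 0.67 [ 0.625 -0.01   0.144]
top lid_hinge [223.1 130.1] 0.93 [0.714 0.115 0.09 ]
top chest [229.3 178.2] 0.69 [0.624 0.107 0.   ]
top bowl [335.1 188. ] 0.9 [ 0.598 -0.146  0.   ]
top frog [125.7 225. ] 0.74 [0.514 0.35  0.   ]
top vase [130.  182.5] 0.95 [0.616 0.345 0.   ]
{'t': 0.9, 'q': array([ 1.06853771e+00,  5.27475658e-01,  1.43268491e+00,  3.93365092e-05,
        1.18142307e+00, -1.78507425e-01]), 'qd': array([ 0.00183407,  0.00079735, -0.00212466,  0.00110775,  0.00038695,
       -0.00041721]), 'tau': array([ 8.92572662e-04, -4.42296588e+01, -1.78425497e+01, -1.16612669e-04,
        6.74466428e-04,  4.93016742e-06]), 'tcp_pos': array([0.19878438, 0.59252649, 0.19663018]), 'tool_rot': array([ 1.61176934e-01,  9.86925527e-01,  1.03237792e-05, -1.56472188e-05]), 'force': array([ 0.02095729, -0.93135233,  0.45330979]), 'ft_torque': array([ 0.02474432, -0.03794576, -0.01259294]), 'gripper_force': 0.0, 'finger_gap': 0.9969232568706946}
```

View pics/top.png

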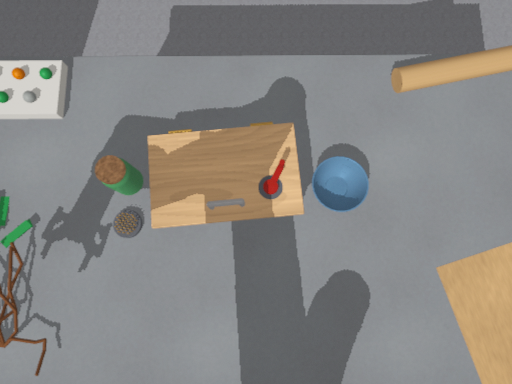

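View pics/scene.png

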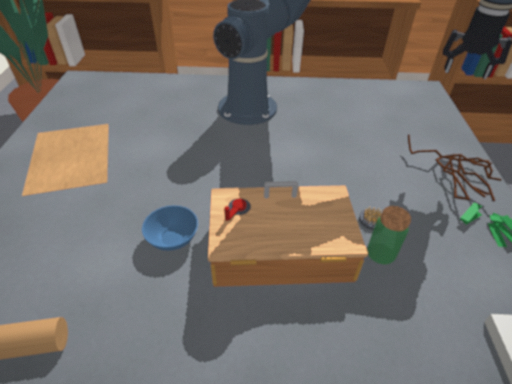

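The bar is at about (0.545, 0.104), the chest yaw is about 0.08 rad, and the lever pin is at about (0.625, -0.01). Both views agree, and the lever points to the chest's far side at -y, as expected. I'll move above the bar.

step_arm(targets="-484 -354 0 67;-484 -354 0 67;-484 -354 0 67;-484 -354 0 67;-484 -354 0 67;-484 -354 0 67;-484 -354 0 67;-484 -354 0 67;-484 -354 0 67;-484 -354 0 67;-484 -354 0 67;-484 -354 0 67", gripper=0.2, squeeze=40)

```text
t: 2.1
tcp_pos: [0.5461, 0.101, 0.1968]
tool_rot: [0.679, 0.734, 0.0, 0.0]
force: [1.0, 0.8, -0.3]
finger_gap: 0.802
gripper_force: 0.0
```

step_arm(targets="0 0 25 0;0 0 50 0;0 0 70 0;0 0 76 0;0 0 76 0;0 0 76 0")

```text
t: 2.7
tcp_pos: [0.5458, 0.1031, 0.1214]
tool_rot: [0.679, 0.734, 0.001, 0.001]
force: [0.4, 0.9, 1.1]
finger_gap: 0.8
gripper_force: 0.0
```

step_arm(targets="0 0 0 0;0 0 0 0;0 0 0 0;0 0 0 0;0 0 0 0;0 0 0 0;0 0 0 0", gripper=1, squeeze=40)

```text
t: 3.4
tcp_pos: [0.545, 0.1029, 0.1206]
tool_rot: [0.679, 0.734, -0.0, -0.0]
force: [0.2, 0.4, 0.4]
finger_gap: 0.001
gripper_force: 0.0
```

```bash
python3 - <<'E'
from h import *
im=manip.snapshot("scene");cv2.imwrite("pics/g.png",cv2.resize(im[130:300,180:420],None,fx=3,fy=3)[...,::-1])
s=manip.sense();print(s["tcp_pos"],s["force"],s["finger_gap"],s["gripper_force"],s["t"])
E
```

```text
[0.54501915 0.1028974  0.12056298] [ 0.84867781 -0.50854092  0.06361639] 0.0011616282330781747 0.0 3.45
```

View pics/g.png

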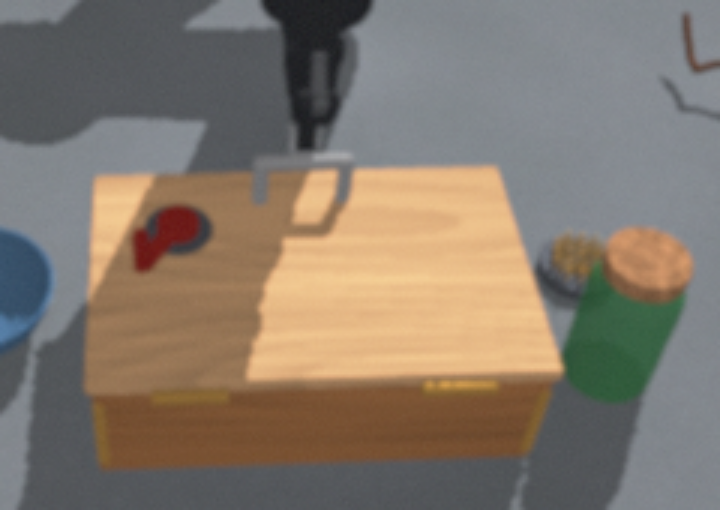

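The crop shows the fingers shut on the robot's side of the bar, with the bar unoccluded at about crop (305,158) and the gap at 0. The grasp missed, so I'll compare the projections.

```bash
cat >> h.py <<'E'
def proj(cam,P):
    c=manip.get_calibration(cam); f=192/np.tan(np.radians(c["fov_y"])/2); p=np.linalg.inv(np.array(c["extrinsics"]))@np.r_[P,1]
    return np.round([c["cx"]+f*p[0]/p[2],c["cy"]+f*p[1]/p[2]],1)
E
python3 - <<'E'
from h import *
t=manip.sense()["tcp_pos"]
for c in("scene","top"):
    im=manip.snapshot(c)
    print(c,"tcp",proj(c,t),"up40",proj(c,t+[0,0,.04]))
    for n in("bar_mid","lid_hinge","lever_pivot"):
        print(n,[(np.round(r["position"],1),round(r["p"],2)) for r in manip.mark_of(c,n)[:2]])
a=cv2.resize(manip.snapshot("top")[110:260,140:320],None,fx=4,fy=4,interpolation=3);cv2.imwrite("pics/g2.png",a[...,::-1])
E
```

```text
scene tcp [279.3 190.1] up40 [280.4 176.9]
bar_mid [(array([280.6, 182.3]), 0.69), (array([288.2, 257.9]), 0.68)]
lid_hinge [(array([291.4, 256.3]), 0.9), (array([375.2, 217.8]), 0.59)]
lever_pivot [(array([241.7, 204.4]), 0.92)]
top tcp [227.  203.5] up40 [225.5 200.4]
bar_mid [(array([228.6, 204.2]), 0.79)]
lid_hinge [(array([222.3, 130.2]), 0.92)]
lever_pivot [(array([271.1, 187.3]), 0.76)]
```

View pics/g2.png

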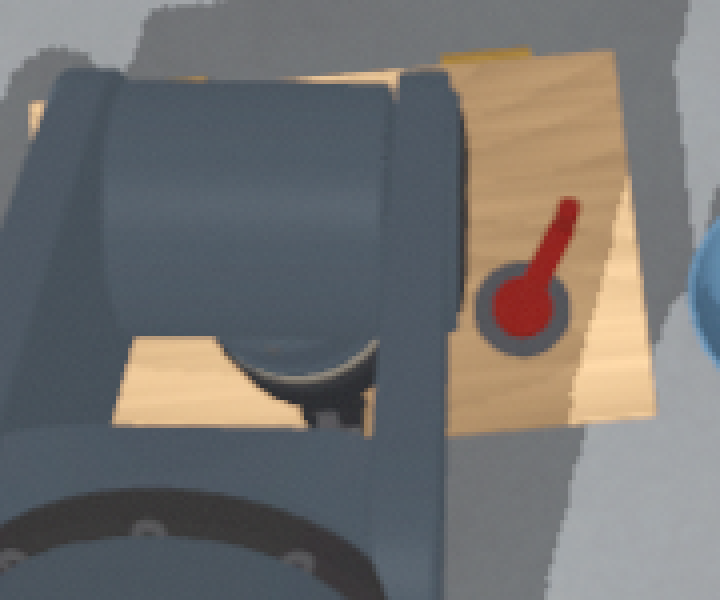

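```bash
python3 - <<'E'
from h import *
s=manip.sense();t=s["tcp_pos"];print(t)
for d in([0,0,.0],[0,0,.02],[0,0,.03],[-.02,0,0],[-.04,0,0],[0,.038,.02],[0,-.038,.02]):print(d,proj("scene",t+d))
im=manip.snapshot("scene")
a=cv2.resize(im[120:220,220:350],None,fx=6,fy=6,interpolation=0)
p=proj("scene",t);cv2.circle(a,(int((p[0]-220)*6+3),int((p[1]-120)*6+3)),5,(255,0,255),-1)
cv2.imwrite("pics/g3.png",a[...,::-1])
E
```

```text
[0.54501236 0.10291748 0.12059485]
[0, 0, 0.0] [279.3 190.1]
[0, 0, 0.02] [279.8 183.6]
[0, 0, 0.03] [280.1 180.3]
[-0.02, 0, 0] [279.2 184.1]
[-0.04, 0, 0] [279.2 178.4]
[0, 0.038, 0.02] [296.9 184.2]
[0, -0.038, 0.02] [262.9 183. ]
```

View pics/g3.png

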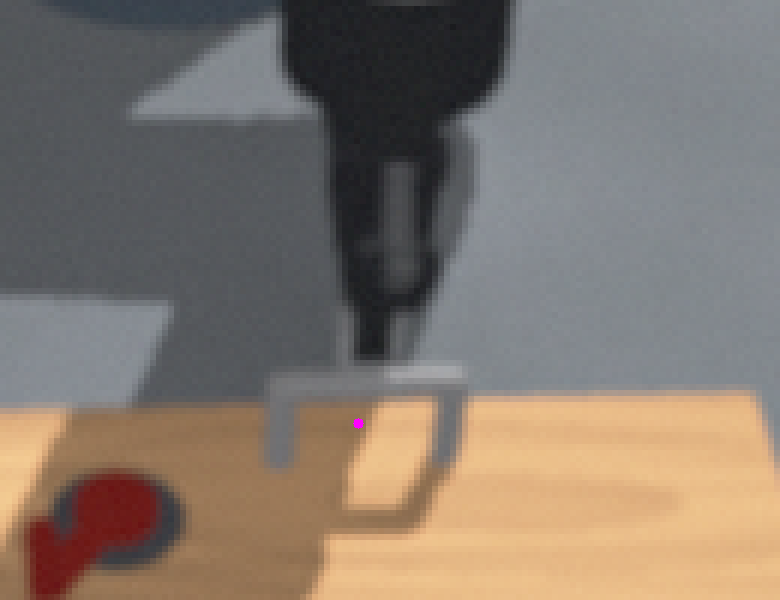

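The projected TCP (magenta, full-picture 279,190) should show through the bow, but the fingers end at or behind the bar's top edge at row 180. I'll raise the arm clear and check where the tips really are.

step_arm(targets="0 0 -30 0;0 0 -60 0;0 0 -60 0;0 0 -60 0")

```text
t: 4.35
tcp_pos: [0.5453, 0.1029, 0.1811]
tool_rot: [0.679, 0.734, 0.0, 0.001]
force: [1.0, -0.2, 0.4]
finger_gap: 0.002
gripper_force: 0.0
```

```bash
python3 - <<'E'
from h import *
s=manip.sense();t=s["tcp_pos"];print(t)
im=manip.snapshot("scene");im2=manip.snapshot("top")
A=[]
for c,i in(("scene",im),("top",im2)):
    p=proj(c,t);print(c,p);x,y=p.astype(int);x0,y0=max(x-50,0),max(y-75,0)
    a=cv2.resize(i[y0:y0+140,x0:x0+100],None,fx=4,fy=4,interpolation=0)
    cv2.circle(a,(int((p[0]-x0)*4+2),int((p[1]-y0)*4+2)),4,(255,0,255),-1);A.append(a)
cv2.imwrite("pics/g4.png",np.hstack(A)[...,::-1])
E
```

```text
[0.54529911 0.10291401 0.18113365]
scene [281.  169.9]
top [224.6 198.6]
```

View pics/g4.png

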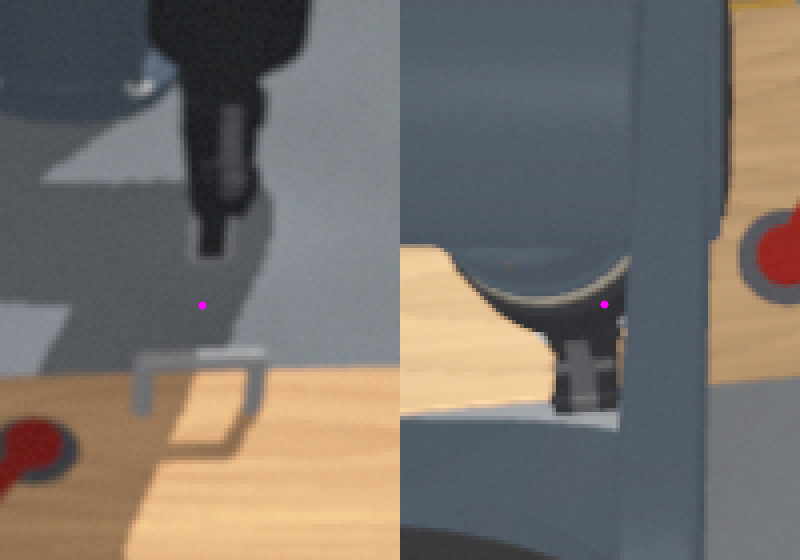

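```bash
python3 - <<'E'
from h import *
o1,d1=ray("scene",(282.7,157.5));o2,d2=ray("top",(220,225))
A=np.c_[d1,-d2];k=np.linalg.lstsq(A,o2-o1,rcond=None)[0];print(o1+d1*k[0],o2+d2*k[1])
s=manip.sense();print(s["q"],s["tcp_pos"])
for z in(.16,.18,.2,.22):print(z,onz("scene",(282.7,157.5),z),onz("top",(220,225),z))
E
```

```text
[0.495926   0.10764959 0.17603184] [0.49590017 0.11158964 0.17640501]
[-1.48890229e-02  4.53970821e-01  1.62974288e+00 -2.97326525e-05
  1.06017262e+00 -9.24411672e-02] [0.54399578 0.10290354 0.17961127]
0.16 [0.47569097 0.10903536 0.16      ] [0.49740776 0.11315329 0.16      ]
0.18 [0.50093453 0.10730659 0.18      ] [0.4955698  0.11124698 0.18      ]
0.2 [0.52617809 0.10557782 0.2       ] [0.49373184 0.10934068 0.2       ]
0.22 [0.55142165 0.10384905 0.22      ] [0.49189388 0.10743438 0.22      ]
```

The two views triangulate the tips to (0.496, 0.108, 0.176), while the reported TCP is x = 0.545. The height agrees, but the camera and arm frames differ by about 48 mm in x. I'll correct by relative motion and check before descending.

step_arm(targets="-7 25 0 0;-7 48 0 0;-7 48 0 0;-7 48 0 0", gripper=0.2)

```text
t: 4.85
tcp_pos: [0.5921, 0.0996, 0.1789]
tool_rot: [0.679, 0.734, -0.001, -0.001]
force: [0.3, 0.7, 1.2]
finger_gap: 0.683
gripper_force: 0.0
```

step_arm(targets="0 0 20 0;0 0 40 0;0 0 55 0;0 0 60 0;0 0 60 0")

```text
t: 5.35
tcp_pos: [0.5916, 0.0998, 0.1195]
tool_rot: [0.679, 0.734, -0.001, -0.001]
force: [-0.5, -0.0, -0.5]
finger_gap: 0.798
gripper_force: 0.0
```

step_arm(targets="0 0 0 0;0 0 0 0;0 0 0 0;0 0 0 0;0 0 0 0;0 0 0 0", gripper=1)

```text
t: 5.95
tcp_pos: [0.5935, 0.0996, 0.1208]
tool_rot: [0.679, 0.734, 0.0, 0.0]
force: [0.9, -0.3, 0.7]
finger_gap: 0.002
gripper_force: 0.0
```

```bash
python3 - <<'E'
from h import *
im=manip.snapshot("scene");cv2.imwrite("pics/g5.png",cv2.resize(im[110:230,210:360],None,fx=5,fy=5)[...,::-1])
s=manip.sense();print(s["tcp_pos"],s["force"],s["finger_gap"],s["gripper_force"],s["t"])
E
```

```text
[0.59345273 0.09967002 0.12069917] [-0.0961429  -0.03018714 -0.18917354] -0.00041736401678410816 0.0 6.0
```

View pics/g5.png

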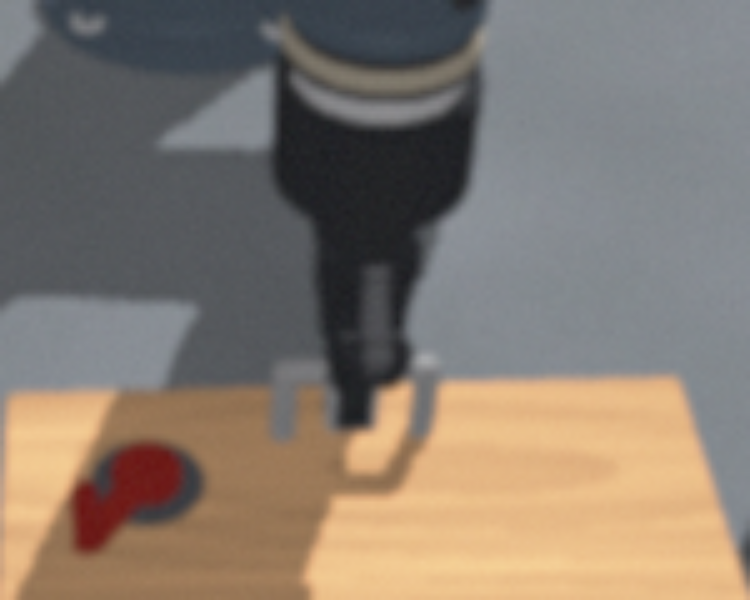

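The shut fingers now pass in front of the bar with the tip at full-picture (280,195). That is about 10 rows above where the TCP projects, the same offset as before. Neither grasp caught anything, so the tips must be about 25-30 mm higher than reported, and x was right the first time. I'll go back over the bar and descend further, watching the force.

step_arm(targets="0 0 -30 0;4 -24 -30 0;4 -48 -30 0;4 -48 -30 0;4 -48 -30 0", gripper=0.2)

```text
t: 6.5
tcp_pos: [0.5456, 0.0999, 0.1509]
tool_rot: [0.679, 0.734, 0.0, 0.0]
force: [-0.5, 0.1, -0.6]
finger_gap: 0.797
gripper_force: 0.0
```

step_arm(targets="0 0 15 0;0 0 30 0;0 0 35 0;0 0 40 0;0 0 43 0;0 0 45 0;0 0 45 0")

```text
t: 7.2
tcp_pos: [0.5455, 0.0999, 0.1057]
tool_rot: [0.679, 0.734, 0.0, 0.0]
force: [-0.4, -1.2, -0.4]
finger_gap: 0.803
gripper_force: 0.0
```

step_arm(targets="0 0 0 0;0 0 0 0;0 0 0 0;0 0 0 0;0 0 0 0;0 0 0 0", gripper=1)

```text
t: 7.8
tcp_pos: [0.545, 0.0999, 0.1061]
tool_rot: [0.679, 0.734, -0.0, -0.0]
force: [-2.1, 0.1, 5.0]
finger_gap: 0.107
gripper_force: 39.3
```

The gap is 9 mm with +5 N upward, so the tips have only caught the crown of the bar. I'll open, go about 21 mm lower and close again.

step_arm(targets="0 0 0 0;0 0 0 0;0 0 0 0;0 0 10 0;0 0 15 0;0 0 18 0;0 0 21 0;0 0 21 0", gripper=0.3)

```text
t: 8.6
tcp_pos: [0.5449, 0.0999, 0.084]
tool_rot: [0.679, 0.734, -0.0, -0.0]
force: [0.2, 0.3, 0.5]
finger_gap: 0.697
gripper_force: 0.0
```

step_arm(targets="0 0 0 0;0 0 0 0;0 0 0 0;0 0 0 0;0 0 0 0;0 0 0 0", gripper=1, squeeze=50)

```text
t: 9.2
tcp_pos: [0.5449, 0.0999, 0.085]
tool_rot: [0.679, 0.734, -0.0, -0.0]
force: [-2.2, -0.4, 4.4]
finger_gap: 0.127
gripper_force: 48.7
```

Gap 10.8 mm, so it is a proper pinch. Now a gentle tug along the arc.

step_arm(targets="0 0 -2 0;0 1 -4 0;0 1 -6 0;0 2 -7 0;0 2 -7 0;0 2 -7 0")

```text
t: 9.8
tcp_pos: [0.5468, 0.1001, 0.0913]
tool_rot: [0.679, 0.734, -0.0, -0.0]
force: [0.0, -0.1, -5.9]
finger_gap: 0.12
gripper_force: 48.7
```

step_arm(targets="0 0 -1 0;0 1 -2 0;0 1 -3 0;0 1 -4 0;0 1 -4 0")

```text
t: 10.3
tcp_pos: [0.5484, 0.1002, 0.0957]
tool_rot: [0.679, 0.734, 0.0, 0.0]
force: [1.0, -0.3, -7.1]
finger_gap: 0.119
gripper_force: 48.7
```

step_arm(targets="0 0 -1 0;0 0 -2 0;0 1 -3 0;0 1 -3 0")

```text
t: 10.7
tcp_pos: [0.5495, 0.1003, 0.099]
tool_rot: [0.679, 0.734, 0.0, 0.0]
force: [0.3, 0.5, -5.1]
finger_gap: 0.117
gripper_force: 48.7
```

step_arm(targets="0 0 -1 0;0 0 -2 0;0 1 -3 0;0 1 -4 0;0 1 -4 0")

```text
t: 11.2
tcp_pos: [0.551, 0.1004, 0.1028]
tool_rot: [0.679, 0.734, 0.001, 0.001]
force: [4.7, 1.8, -6.2]
finger_gap: 0.121
gripper_force: 48.7
```

At 18 mm up, past the 12 mm play, the load is only about 6 N, so the lid is free and the lever stays as it is. I'll lift along the arc.

step_arm(targets="0 3 -7 0;0 7 -15 0;0 11 -22 0;0 16 -30 0;0 21 -37 0;0 27 -44 0;0 27 -44 0")

```text
t: 11.9
tcp_pos: [0.5761, 0.1026, 0.1474]
tool_rot: [0.679, 0.734, -0.001, -0.001]
force: [-2.6, 2.5, -5.4]
finger_gap: 0.118
gripper_force: 48.9
```

```bash
python3 - <<'E'
from h import *
im=manip.snapshot("scene");cv2.imwrite("pics/g6.png",cv2.resize(im[110:300,160:420],None,fx=3,fy=3)[...,::-1])
s=manip.sense();print(s["tcp_pos"],s["force"],s["finger_gap"],s["gripper_force"],s["t"])
E
```

```text
[0.57563447 0.10257117 0.1468125 ] [-1.37598243  1.11889398 -5.2935114 ] 0.11991580867926606 48.91625940799713 11.95
```

View pics/g6.png

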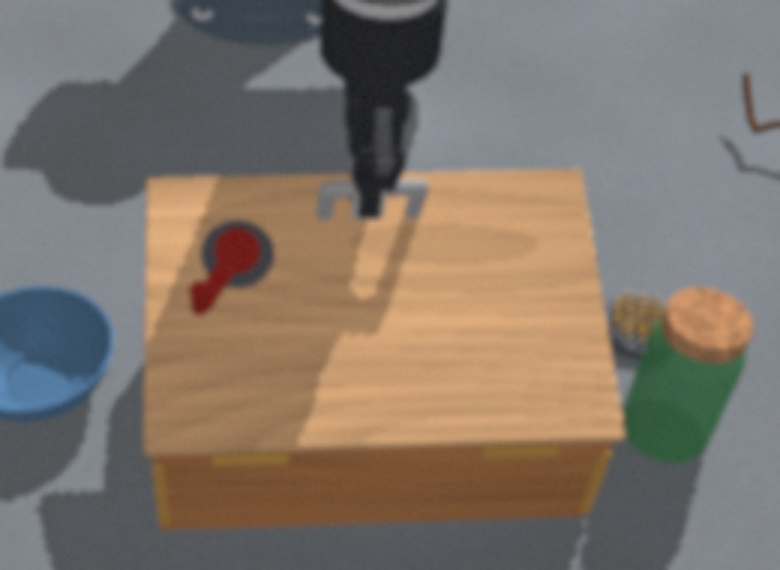

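The lid has risen with the bar held (bar at crop (370,190), its face turned up to the camera), and the lever, bowl and jar are unmoved. I'll carry on to about 45°.

step_arm(targets="0 6 -7 0;0 12 -14 0;0 18 -20 0;0 25 -25 0;0 32 -31 0;0 39 -36 0;0 45 -40 0;0 50 -43 0;0 50 -43 0;0 50 -43 0;0 50 -43 0")

```text
t: 13.05
tcp_pos: [0.6253, 0.107, 0.192]
tool_rot: [0.679, 0.734, -0.001, -0.001]
force: [-8.7, 2.0, 5.1]
finger_gap: 0.121
gripper_force: 49.0
```

```bash
python3 - <<'E'
from h import *
im=manip.snapshot("scene");cv2.imwrite("pics/g7.png",cv2.resize(im[90:300,160:420],None,fx=2.8,fy=2.8)[...,::-1])
s=manip.sense();print(s["tcp_pos"],s["force"],s["finger_gap"],s["gripper_force"],s["t"])
E
```

```text
[0.62522451 0.10697563 0.1920326 ] [-7.78193142  3.28688426  5.90880912] 0.11864108918659758 49.01430666446686 13.1
```

View pics/g7.png

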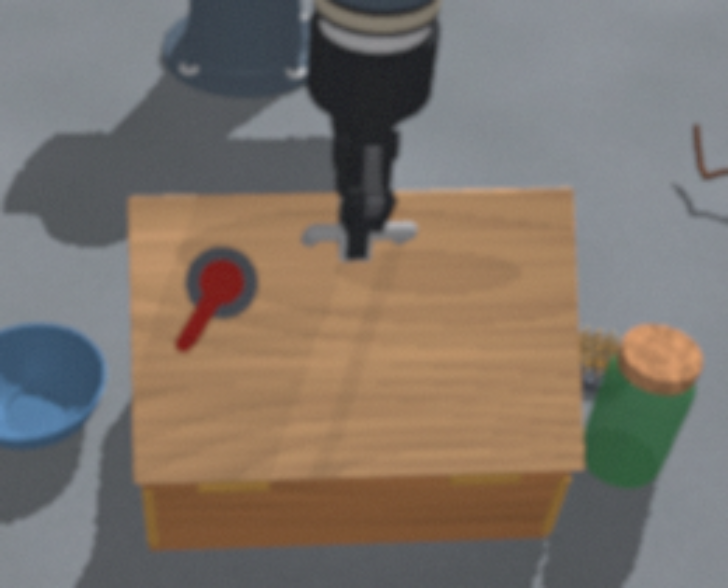

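The picture shows the lid's face square to the 45° camera. The bar is still in the fingers at crop (360,235), and the lever, bowl, frog and jar have not moved. The hold is steady, so I'm handing in.

```bash
python3 -c "
from station import manip
print(manip.sign_off())"
```

```text
the job is handed in; nothing more can be done
None
```

The tug showed the lid was not caught, so I left the lever alone, lifted the lid by its bar to about 45° and handed in still holding it, with the bowl, flower frog and jar where they stood; no verdict came back.

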